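Make up two guitar gig kits

ROBOT

A 7-joint arm with a two-finger parallel gripper is mounted at the origin on the work surface. World frame = base frame: x ahead of the robot, y to its left, z up, the work surface at z = 0. Lengths are in mm, angles in rad, forces in N, time in s.
With the tool pointing down it reaches from about 400 to 875 mm from the base axis. Payload 4.4 kg.
Tool frame: the origin (TCP) lies midway between the tips of the shut fingers; the grasp point (between the pads) lies 19 mm behind it; z points along the fingers, y is the line along which they close (so a half turn about z gives the same grasp; the last joint's range is limited). The gripper opens to 85 mm and grips with 20 to 120 N. Pads are 22 mm wide; open, the fingers measure 114 mm over their backs; the gripper's body (76 mm by 85 mm) begins 54 mm behind the grasp point. The pads swing forward as they close: fully open they stand 13 mm farther back than shut.
Start: joints at [-1.247, 0.628, 0.038, 1.517, -0.027, 0.996, -0.02], TCP at [246.98, 601.264, 231.313] pointing down, gripper open.
Joint ranges: [-3.06, 3.06], [-0.37, 2.12], [-1.25, 1.32], [0.18, 2.47], [-1.1, 4.24], [0.23, 1.98], [-2.94, 2.94]. Speed limits (rad/s): [2.57, 2.57, 3.14, 3.14, 3.14, 3.14, 3.14].

INTERFACE

Orientations are given as [roll, pitch, yaw] about the fixed x, y, z axes, in that order (R = Rz(yaw) Ry(pitch) Rx(roll)).
In Python, from cell import ctrl, get_image, get_calibration gives the robot as it stands.
- The arm moves only by the shell command python3 -m creep 'ROWS'. ROWS is JSON, a list of rows, each an object of numbers: "dx", "dy", "dz": the shift along the world's x, y, z normalised to -1 to 1, where 1 is 0.4 m; "rx", "ry", "rz": the turn, a rotation vector about the world's x, y, z normalised to -1 to 1, where 1 is 2 pi rad; "grip": the closure, from -1 (fully open) to 1 (shut). A call has exactly 5 rows; each row is the pose to reach, as a shift and turn from the pose commanded when the call began, turning the shorter way round; what a row does not reach only later rows make up. A row lasts 1/8 s, in which the tool goes at most 62.5 mm and 10.7 degrees, less where a joint would pass 70% of its speed; a pose out of reach is approached as far as the arm can. A call with a number of a shift or a turn outside -1 to 1 is refused whole. A call with a gripper value outside its range is refused whole. The fingers move at their own pace and stop on an object; the grip force is fixed at half the most. Time passes only in rows, so rows that repeat a pose let the fingers close, or fill a call up. It gives the time, the measured TCP pose, the force, the opening and the grip force at its end, in the units of the state.
- ctrl.read_state(): the state, without advancing time (a new reading comes with each control period).
- get_image(name): name is "scene" or "top" or "wrist"; returns the picture (480x640x3 uint8, red, green, blue); there is no depth.
- get_calibration(name): a dict with "mtx" (3x3 intrinsics, pixels), "world_from_camera" (4x4, takes a point from camera to world coordinates). Camera axes: x right, y down, z forward; pixel columns grow to the right and rows downward; lengths in mm; the calibration is good to about 2 mm. The wrist camera is an equidistant fisheye: a pixel r from the principal point sees the ray r / f radians off the axis. A picture is of the moment at which its call begins: read the wrist's pose just before it. get_calibration takes no time and is no camera call; for the wrist camera it gives the pose at the moment of the call.
- ctrl.finish_job(): hands the job in; it is judged then, once.
The state is a dict: "clock": time; "qpos": joint angles; "qd": joint speeds; "tau": joint torques, N m; "eef_pos": TCP position; "tool_rot": TCP orientation; "force": force on the tool from outside, world axes, zero at the start; "torque": the same for the moment, N m; "width": finger opening in mm; "gripper_force": force on a finger pad.
Only numpy, scipy, OpenCV 4.12 (cv2) and the standard library are available. Lean on these libraries where they do the work, as an engineer would, in place of code of your own. Each camera call takes 0.05 s, during which the arm holds its last target. There are 200 camera calls.

TASK

Make up the two gig kits. The blue tray gets the purple octave pedal in its long compartment and the chrome slide in its small square one; the red tray gets the orange tuner pedal in its long compartment, the stainless tin in its large square one and the white porcelain slide in its small square one, everything upright and flat on the tray floor. The chrome slide stands inside the porcelain one: draw it out where they stand before the porcelain slide is moved, and leave the battery where it is.

Things in the scene. Friction and masses are not known exactly. Their poses are not given: they have to be found in the camera images.
- blue_tray: Blue kit tray, fixed, 140 (x) x 137 (y) mm; rims, 3 mm dividers and solid blocks 10 mm high. Origin: centre of underside, z up; pale floor 3 mm above it. Long compartment 134 (x) x 82 (y) mm centred at tray x 0, y -24.5 mm; small square one 46 x 46 mm centred at x 0, y +42.5 mm. Left or right of the stock; yaw within 0.3 rad of the world axes.
- red_tray: Red kit tray, fixed, 147 (x) x 159 (y) mm; rims, 3 mm dividers and solid blocks 10 mm high. Origin: centre of underside, z up; pale floor 3 mm above it. Long compartment 116 (x) x 70 (y) mm centred at tray x 0, y -41.5 mm; large square one 80 x 80 mm at x -30.5, y +36.5; small square one 58 x 58 mm at x +41.5, y +36.5. On the other side; yaw within 0.3 rad.
- octave_pedal: Purple octave pedal, a box 110 (its x) x 58 (its y) x 42 mm high, with two black knobs and a steel footswitch 10 mm higher on top; 0.22 to 0.42 kg. Origin: centre of its underside, z up. Either end may face the tray's x.
- tuner_pedal: Orange tuner pedal, a box 92 (its x) x 46 (its y) x 40 mm high, with one black knob and a steel footswitch 10 mm higher on top; 0.14 to 0.26 kg. Origin: centre of its underside, z up. Either end may face the tray's x.
- tin: Small round stainless tin with its press-fit lid on (it stays on), 55 to 56 mm across, 36 mm high, 80 g. Origin: centre of its underside, z up.
- chrome_slide: Chrome guitar slide: a tube 22 mm across outside, 17 mm inside, 70 mm long, 70 g, standing upright. Origin: centre of its lower end, z along the tube, up. At the start it stands loosely on the table inside the porcelain slide, its upper 32 mm showing.
- porcelain_slide: White porcelain guitar slide: a short wide tube 36 mm across outside, 29 mm inside, 38 mm long, 50 g, standing upright. Origin: centre of its lower end, z along the tube, up.
- battery: Black and copper nine-volt battery lying among the stock, 48 x 26 x 17 mm. Origin: under its middle. Not to be moved.
Things that resemble listed ones, but are neither listed nor needed, are in the scene too. What is meant by the octave_pedal is not pink, and is the smaller of those in its own colour.

How it is judged (in metres and radians):
On the way:
1. the chrome slide is drawn clear of the porcelain slide while the porcelain slide still stands where it was (within 30 mm, upright) ((z of chrome_slide in the frame of porcelain_slide above 0.04 m or horizontal distance between chrome_slide and porcelain_slide above 0.03 m) and distance of porcelain_slide from where it was at the start of the episode below 0.03 m and angle between porcelain_slide's own z axis and vertical below 0.2 rad), for 0.1 s.
At the end, for the whole second after the job is handed in: Each thing stands flat on its compartment floor, within 15 mm of its centre along both tray axes (under 7 mm up, tilt under 0.06 rad, pedals within 0.3 rad of the tray x axis either way round), released and at rest; battery within 20 mm of its start (x of octave_pedal in the frame of blue_tray between -0.015 and 0.015 m and y of octave_pedal in the frame of blue_tray between -0.0395 and -0.0095 m and z of octave_pedal in the frame of blue_tray between -0.001 and 0.007 m and angle between each of octave_pedal, chrome_slide, tuner_pedal, tin, porcelain_slide's own z axis and vertical below 0.06 rad and linear speed of each of octave_pedal, chrome_slide, tuner_pedal, tin, porcelain_slide below 0.02 m/s and angular speed of each of octave_pedal, chrome_slide, tuner_pedal, tin, porcelain_slide below 0.2 rad/s and angle between the x axis of octave_pedal and the x axis of blue_tray, either way round below 0.3 rad and x of chrome_slide in the frame of blue_tray between -0.015 and 0.015 m and y of chrome_slide in the frame of blue_tray between 0.0275 and 0.0575 m and z of chrome_slide in the frame of blue_tray between -0.001 and 0.007 m and x of tuner_pedal in the frame of red_tray between -0.015 and 0.015 m and y of tuner_pedal in the frame of red_tray between -0.0565 and -0.0265 m and z of tuner_pedal in the frame of red_tray between -0.001 and 0.007 m and angle between the x axis of tuner_pedal and the x axis of red_tray, either way round below 0.3 rad and x of tin in the frame of red_tray between -0.0455 and -0.0155 m and y of tin in the frame of red_tray between 0.0215 and 0.0515 m and z of tin in the frame of red_tray between -0.001 and 0.007 m and x of porcelain_slide in the frame of red_tray between 0.0265 and 0.0565 m and y of porcelain_slide in the frame of red_tray between 0.0215 and 0.0515 m and z of porcelain_slide in the frame of red_tray between -0.001 and 0.007 m and distance of battery from where it was at the start of the episode below 0.02 m); the robot touches nothing.
It fails at once if the battery is shifted by more than 20 mm (distance of battery from where it was at the start of the episode above 0.02 m).
It also fails if it takes over 120 s, if anything falls off the work surface, if the arm or the gripper's body presses on something with over 40 N, if the wrist force passes 120 N, or if a joint passes its speed limit or range.

## Working session

There is one attempt and no reset: what is moved stays moved. The work goes in short steps, Python scripts to look and compute and a shell command to move; the robot and the scene stay as the last step left them, time stands still between calls to the robot, and variables do not carry over. Pictures are saved under pics/ and viewed, at most 14 in all, crops included, and the job is handed in when it is done.

```bash
ls; mkdir -p pics
python3 - <<'E'
from cell import ctrl,get_image,get_calibration
import cv2,numpy as np
for n in("scene","top"):
    im=get_image(n);cv2.imwrite(f"pics/{n}0.png",im[:,:,::-1])
    c=get_calibration(n);print(n,np.round(c["mtx"],1).tolist(),np.round(c["world_from_camera"],3).tolist())
print(ctrl.read_state())
E
```

```text
pics
scene [[452.9, 0.0, 310.8], [0.0, 452.9, 238.6], [0.0, 0.0, 1.0]] [[0.623, 0.593, -0.51, 838.445], [0.782, -0.482, 0.396, -320.238], [-0.011, -0.645, -0.764, 628.345], [0.0, 0.0, 0.0, 1.0]]
top [[514.0, 0.0, 317.5], [0.0, 514.0, 238.6], [0.0, 0.0, 1.0]] [[0.029, -0.989, 0.148, 317.711], [-1.0, -0.03, -0.006, -1.102], [0.011, -0.148, -0.989, 1145.844], [0.0, 0.0, 0.0, 1.0]]
{'clock': 0.1, 'qpos': array([-1.24678222,  0.62925945,  0.03846091,  1.51828008, -0.02697228,
        0.99629926, -0.02000465]), 'qd': array([ 1.41251333e-03, -3.22267368e-03, -1.71252126e-05, -4.95179423e-03,
       -4.45691506e-04,  6.17079193e-05, -3.11017245e-04]), 'tau': array([ 2.70519704e-03, -5.64526677e+01,  1.23040594e+00, -1.93972045e+01,
        1.12397244e-02,  5.29177225e-03, -2.94288519e-06]), 'eef_pos': array([246.78354946, 600.71703306, 230.47372012]), 'tool_rot': array([-3.13986563e+00,  5.07990313e-05,  2.75177568e+00]), 'force': array([0.02613441, 0.2392428 , 0.02464022]), 'torque': array([-0.02622928,  0.02228276,  0.00347728]), 'gripper_force': 0.0, 'width': 85.55231378102725}
```

View pics/top0.png

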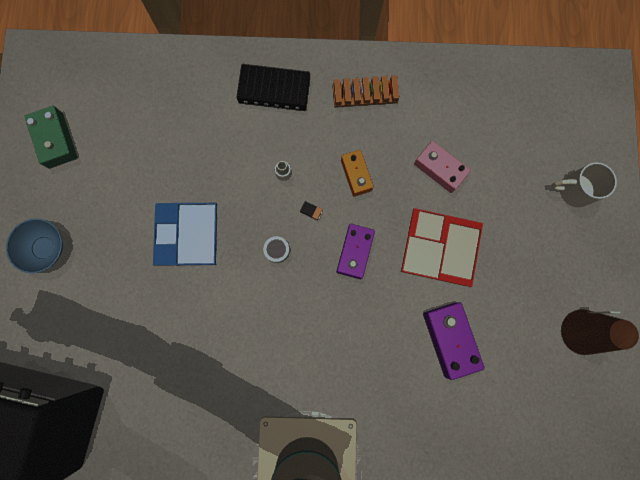

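View pics/scene0.png

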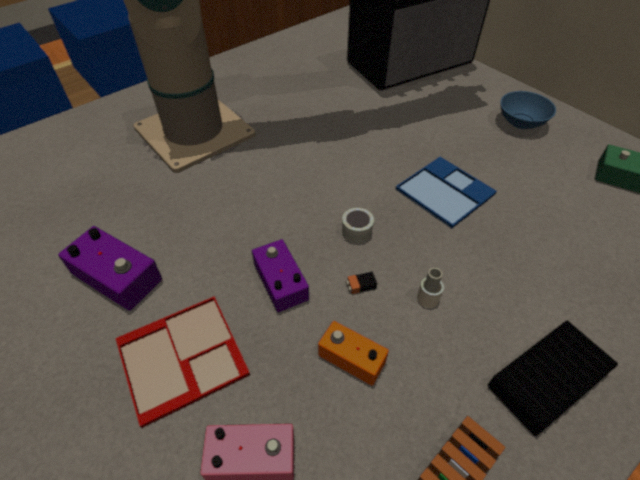

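The top view shows these candidates:
- **Octave pedal:** purple boxes at (356,250) and (454,340). The smaller one at (356,250) fits; pink (442,166) is excluded by its colour.
- **Tuner:** orange box at (357,172). The orange rack at (366,90) is not a box.
- **Slides:** nested at (283,169).
- **Tin:** round grey thing at (276,249), to be checked by its size.
- **Battery:** (312,211).
- **Trays:** blue at (185,234), red at (442,247).

Next I measure, with an enlarged crop.

```bash
cat > h.py <<'E'
import numpy as np,cv2
from cell import ctrl,get_image,get_calibration
def ray(n,px,c=None):
    c=c or get_calibration(n);K=c["mtx"];T=np.array(c["world_from_camera"]);px=np.atleast_2d(px).astype(float)
    d=np.c_[(px[:,0]-K[0][2])/K[0][0],(px[:,1]-K[1][2])/K[1][1],np.ones(len(px))]
    if n=="wrist":
        r=np.linalg.norm(d[:,:2],axis=1,keepdims=True);d=np.c_[d[:,:2]/np.maximum(r,1e-9)*np.sin(r),np.cos(r)]
    return T[:3,3],d@T[:3,:3].T
def plane(n,px,z,c=None):
    o,d=ray(n,px,c);return (o+d*((z-o[2])/d[:,2:]))[:,:2]
def mask(im,lo,hi,roi=None):
    m=cv2.inRange(cv2.cvtColor(im,cv2.COLOR_RGB2HSV),np.array(lo),np.array(hi))
    if roi:
        k=np.zeros_like(m);x0,y0,x1,y1=roi;k[y0:y1,x0:x1]=255;m&=k
    return m
def big(m):
    cs,_=cv2.findContours(m,cv2.RETR_EXTERNAL,cv2.CHAIN_APPROX_NONE);return max(cs,key=cv2.contourArea)[:,0]
def rect(p):
    (c,s,a)=cv2.minAreaRect(p.astype(np.float32)); 
    if s[0]<s[1]: s=s[::-1];a+=90
    return np.round(c,1),np.round(s,1),round(float((np.radians(a)+np.pi/2)%np.pi-np.pi/2),3)
E
python3 - <<'E'
from h import *
im=get_image("top")
H=cv2.cvtColor(im,cv2.COLOR_RGB2HSV)
for p in[(356,240),(345,270),(357,172),(185,208),(408,250),(276,238),(276,249),(196,234),(162,210),(460,250),(283,176)]:print(p,H[p[1],p[0]])
# tops: bright faces
for nm,lo,hi,roi,z in[("oct",(130,120,60),(165,255,255),(325,210,385,290),42),("tun",(8,150,60),(22,255,255),(330,140,385,205),40),
  ("blue",(98,60,40),(125,255,255),(140,190,230,280),10),("red",(0,150,60),(6,255,255),(390,195,500,300),10)]:
    m=mask(im,lo,hi,roi);print(nm,rect(plane("top",big(m),z)))
g=im[220:280,250:305]; 
big_=np.hstack([cv2.resize(im[y-35:y+35,x-35:x+35],(390,390),interpolation=2) for x,y in((283,172),(276,249))])
b2=np.hstack([cv2.resize(im[y-50:y+50,x-70:x+70],(390,200),interpolation=2) for x,y in((356,250),(357,172))])
cv2.imwrite("pics/crop1.png",np.vstack([big_,b2])[:,:,::-1])
E
```

```text
(356, 240) [143 153 123]
(345, 270) [144 152 126]
(357, 172) [ 18 181 142]
(185, 208) [103  48 169]
(408, 250) [ 44  31 154]
(276, 238) [ 93  19 160]
(276, 249) [10 21 73]
(196, 234) [106  43 167]
(162, 210) [106 155 105]
(460, 250) [ 30  31 142]
(283, 176) [ 47  15 116]
oct (array([459.7, -91.3]), array([108.6,  56.8]), -0.238)
tun (array([634.2, -90.7]), array([96.5, 48.4]), 0.343)
blue (array([491.5, 288.5]), array([140.2, 138.7]), 0.033)
red (array([ 477.4, -287.2]), array([159.5, 147.4]), 1.381)
```

View pics/crop1.png

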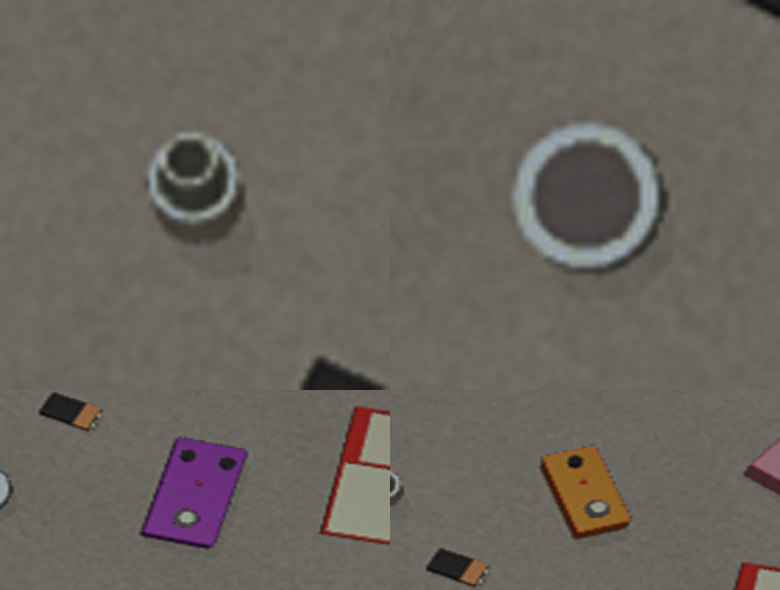

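The crop confirms the small purple pedal (109 x 57 mm measured), the nested slides and a ~56 mm round tin. Next I measure the round things and refine the tuner.

Run:
```python
from h import *
im=get_image("top");im2=get_image("scene")
def ell(n,im,lo,hi,roi,z,hull=True):
    m=mask(im,lo,hi,roi);p=cv2.convexHull(big(m).astype(np.int32))[:,0]
    w=plane(n,p,z).astype(np.float32);(c,r)=cv2.minEnclosingCircle(w);e=cv2.fitEllipse(w) if len(w)>5 else None
    print(n,np.round(c,1),round(2*r,1),e and np.round(e[0]+e[1],1),int((m>0).sum()))
ell("top",im,(0,0,135),(180,60,255),(255,225,300,275),36)
ell("scene",im2,(0,0,130),(180,60,255),(335,195,385,260),36)
ell("top",im,(0,0,118),(180,60,255),(262,168,300,192),38)
g=cv2.cvtColor(im,cv2.COLOR_RGB2GRAY)
print(g[155:186,270:297])
for nm,z,px in[("battery",17,(312,211))]:print(nm,plane("top",px,z))
# pedals from two views, top faces by brightness
for nm,lo,hi,r1,r2,z in[("oct",(130,110,0),(165,255,255),(325,210,385,290),(240,230,320,320),42),("tun",(8,140,0),(24,255,255),(330,140,385,205),(310,310,400,400),40)]:
  for n,i,r in(("top",im,r1),("scene",im2,r2)):
    v=cv2.cvtColor(i,cv2.COLOR_RGB2HSV)[:,:,2];m=mask(i,lo,hi,r);t=np.percentile(v[m>0],60)*.9
    m[v<t]=0;m=cv2.morphologyEx(m,cv2.MORPH_CLOSE,np.ones((9,9)));print(nm,n,round(t),rect(plane(n,big(m),z)))
m=mask(im2,(98,90,0),(125,255,255),(380,140,510,240));print("blue",rect(plane("scene",big(m),10)))
m=mask(im2,(0,150,0),(6,255,255),(100,280,260,430));m2=mask(im2,(174,150,0),(180,255,255),(100,280,260,430));print("red",rect(plane("scene",big(m|m2),10)))
```

```text
top [459.1  82.1] 55.3 [459.1  82.1  54.5  54.7] 191
scene [458.8  80.8] 55.4 [459.   80.7  54.3  54.8] 200
top [635.1  74.1] 34.5 [636.5  74.5  30.3  34.4] 37
[[103 104 106 101 103 104 102 102 103 104 103 105 104 104 103 105 105 106
  102 102 103 103 107 104 103 106 106]
 [103 106 105 103 103 103 104 103 104 105 103 103 104 104 105 105 106 103
  101 105 106 105 104 101 103 103 103]
 [105 107 108 105 104 103 103 105 106 106 103 102 102 103 102 106 106 103
  102 104 106 103 101  99 101 103 104]
 [107 106 104 104 103 103 105 106 107 104 102 101 103 100 100 105 106 105
  103 105 104 102 101 102 102 104 105]
 [107 104 103 104 103 103 104 104 106 102 102 103 105 102 101 104 102 104
  104 107 106 105 103 104 104 102 106]
 [103 102 102 103 102 101 103 104 103 102 104 110 110 108 105 104 101 101
  103 105 104 103 102 104 103 102 107]
 [104 103 103 104 105 104 100 103 107 119 145 142 144 149 127 117 108 104
  105 105 102 103 103 105 104 104 106]
 [105 105 104 107 106 103 103 108 123 101  73  70  71  73 110 148 137 118
  103 103 103 102 102 101 103 104 104]
 [104 102 103 107 105 103 109 134 12
[... 2284 characters left out ...]
7  96  97  99
   98  98  97  97  97 103 103 101 104]
 [103 102 101 101  99 102 100 102 105 105 107 107  99  97  97  99  95  99
   99  98  96  95  94 102 101 102 105]
 [102 100 100  99 102 102 103 102 106 104 106 109 104 102 100  97  94  96
   98  96  96  94  92 102  99 103 104]]
battery [[548.47979677   5.88762909]]
oct top 112 (array([460.3, -91.9]), array([106.4,  53.8]), -0.239)
oct scene 93 (array([461.5, -93.2]), array([106.6,  54.3]), -0.239)
tun top 129 (array([637.9, -91.5]), array([90.2, 44.6]), 0.34)
tun scene 135 (array([639.4, -93.4]), array([89.5, 44.2]), 0.344)
blue (array([493.2, 283.2]), array([141.9, 141.6]), -1.53)
red (array([ 480.9, -289. ]), array([158.2, 150.1]), 1.383)
```

The two views agree within about 2 mm, and the sizes match. First, the octave pedal at (461,-92.5) with closing line 1.332 rad (+0.151).

```bash
python3 -m creep '[{"dx":0.23,"dy":-0.74,"grip":-1},{"dx":0.23,"dy":-0.74,"grip":-1},{"dx":0.23,"dy":-0.74,"grip":-1},{"dx":0.23,"dy":-0.74,"grip":-1},{"dx":0.23,"dy":-0.74,"grip":-1}]' && python3 -m creep '[{"dx":0.23,"dy":-0.74,"grip":-1},{"dx":0.23,"dy":-0.74,"grip":-1},{"dx":0.23,"dy":-0.74,"grip":-1},{"dx":0.23,"dy":-0.74,"grip":-1},{"dx":0.23,"dy":-0.74,"grip":-1}]' && python3 -m creep '[{"dx":0.075,"dy":-0.255,"dz":-0.3,"rz":0.024,"grip":-1},{"dx":0.075,"dy":-0.255,"dz":-0.3,"rz":0.024,"grip":-1},{"dx":0.075,"dy":-0.255,"dz":-0.3,"rz":0.024,"grip":-1},{"dx":0.075,"dy":-0.255,"dz":-0.3,"rz":0.024,"grip":-1},{"dx":0.075,"dy":-0.255,"dz":-0.3,"rz":0.024,"grip":-1}]'
python3 - <<'E'
from h import *
im=get_image("wrist");c=get_calibration("wrist");cv2.imwrite("pics/w1.png",im[:,:,::-1]);print(c,ctrl.read_state()["tool_rot"])
print(plane("top",[(282,168.3)],38),plane("top",[(281.7,165)],70))
E
```

```text
{'mtx': array([[371.64829954,   0.        , 318.29114853],
       [  0.        , 371.64829954, 239.92807825],
       [  0.        ,   0.        ,   1.        ]]), 'world_from_camera': array([[ 3.80870835e-01,  8.75406161e-01,  2.97659974e-01,
         1.69208114e+02],
       [ 9.24627892e-01, -3.60310700e-01, -1.23448207e-01,
         6.32606977e+02],
       [-8.17247757e-04,  3.22242536e-01, -9.46656791e-01,
         3.73981539e+02],
       [ 0.00000000e+00,  0.00000000e+00,  0.00000000e+00,
         1.00000000e+00]])} [-3.14096811e+00  1.07344540e-05  2.75177569e+00]
[[638.81204605  75.36233096]] [[636.87072362  74.08906574]]$[0]: bad value
```

View pics/w1.png

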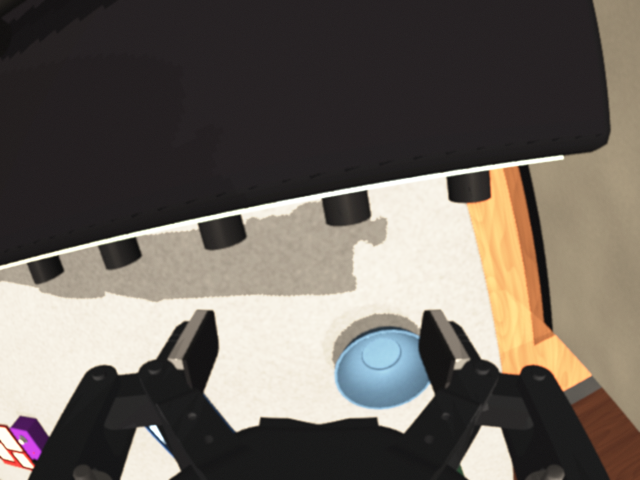

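The arm didn't move: the wrist view still shows the start area, with the blue bowl at (380,365) and the amp above it. The row was refused, so I try again with every field given.

```bash
python3 -m creep '[{"dx":0.23,"dy":-0.74,"dz":0,"rx":0,"ry":0,"rz":0,"grip":-1},{"dx":0.23,"dy":-0.74,"dz":0,"rx":0,"ry":0,"rz":0,"grip":-1},{"dx":0.23,"dy":-0.74,"dz":0,"rx":0,"ry":0,"rz":0,"grip":-1},{"dx":0.23,"dy":-0.74,"dz":0,"rx":0,"ry":0,"rz":0,"grip":-1},{"dx":0.23,"dy":-0.74,"dz":0,"rx":0,"ry":0,"rz":0,"grip":-1}]'
```

```text
clock: 0.92
eef_pos: [339.5, 303.3, 231.6]
tool_rot: [3.141, 0.001, 2.752]
force: [2.2, 0.1, -0.7]
width: 85.5
gripper_force: 0.0
```

```bash
python3 -m creep '[{"dx":0.22,"dy":-0.74,"dz":0,"rx":0,"ry":0,"rz":0,"grip":-1},{"dx":0.22,"dy":-0.74,"dz":0,"rx":0,"ry":0,"rz":0,"grip":-1},{"dx":0.22,"dy":-0.74,"dz":0,"rx":0,"ry":0,"rz":0,"grip":-1},{"dx":0.22,"dy":-0.74,"dz":0,"rx":0,"ry":0,"rz":0,"grip":-1},{"dx":0.22,"dy":-0.74,"dz":0,"rx":0,"ry":0,"rz":0,"grip":-1}]' && python3 -m creep '[{"dx":0.083,"dy":-0.25,"dz":-0.3,"rx":0,"ry":0,"rz":0.024,"grip":-1},{"dx":0.083,"dy":-0.25,"dz":-0.3,"rx":0,"ry":0,"rz":0.024,"grip":-1},{"dx":0.083,"dy":-0.25,"dz":-0.3,"rx":0,"ry":0,"rz":0.024,"grip":-1},{"dx":0.083,"dy":-0.25,"dz":-0.3,"rx":0,"ry":0,"rz":0.024,"grip":-1},{"dx":0.083,"dy":-0.25,"dz":-0.3,"rx":0,"ry":0,"rz":0.024,"grip":-1}]'
python3 - <<'E'
from h import *
c=get_calibration("wrist");im=get_image("wrist");cv2.imwrite("pics/w2.png",im[:,:,::-1])
m=mask(im,(130,110,30),(165,255,255));p=big(m);print(rect(plane("wrist",p,42,c)),p.min(0),p.max(0))
E
```

```text
clock: 1.55
eef_pos: [427.6, 7.2, 231.7]
tool_rot: [3.141, 0.001, 2.751]
force: [1.4, -0.3, -0.2]
width: 85.1
gripper_force: 0.0
clock: 2.17
eef_pos: [460.3, -89.8, 111.9]
tool_rot: [3.141, 0.0, 2.903]
force: [0.6, 0.5, 0.3]
width: 85.6
gripper_force: 0.0
(array([456.8, -92. ]), array([111.7,  56.4]), -0.238) [266 162] [362 330]
```

View pics/w2.png

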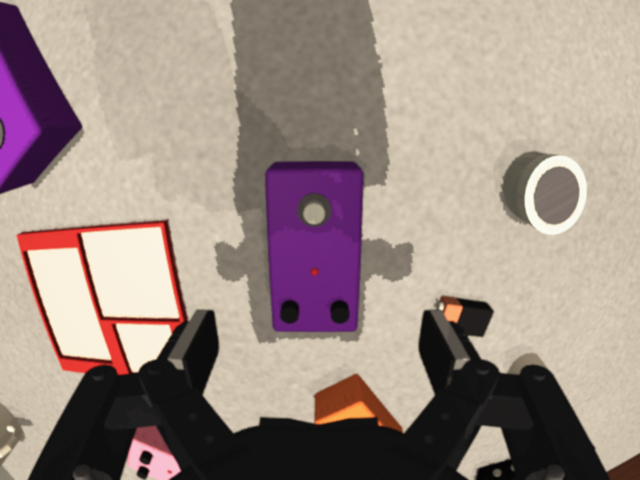

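The wrist view shows the purple pedal at (314,246) squarely between the fingers, and the tin and battery well clear. I descend and grip.

```bash
python3 -m creep '[{"dx":0,"dy":-0.006,"dz":-0.12,"rx":0,"ry":0,"rz":0,"grip":-1},{"dx":0,"dy":-0.006,"dz":-0.2,"rx":0,"ry":0,"rz":0,"grip":-1},{"dx":0,"dy":-0.006,"dz":-0.255,"rx":0,"ry":0,"rz":0,"grip":-1},{"dx":0,"dy":-0.006,"dz":-0.255,"rx":0,"ry":0,"rz":0,"grip":-1},{"dx":0,"dy":-0.006,"dz":-0.255,"rx":0,"ry":0,"rz":0,"grip":-1}]' && python3 -m creep '[{"dx":0,"dy":0,"dz":0,"rx":0,"ry":0,"rz":0,"grip":1},{"dx":0,"dy":0,"dz":0,"rx":0,"ry":0,"rz":0,"grip":1},{"dx":0,"dy":0,"dz":0,"rx":0,"ry":0,"rz":0,"grip":1},{"dx":0,"dy":0,"dz":0,"rx":0,"ry":0,"rz":0,"grip":1},{"dx":0,"dy":0,"dz":0,"rx":0,"ry":0,"rz":0,"grip":1}]'; python3 -m creep '[{"dx":0,"dy":0,"dz":0.02,"rx":0,"ry":0,"rz":0,"grip":1},{"dx":0,"dy":0,"dz":0.05,"rx":0,"ry":0,"rz":0,"grip":1},{"dx":0,"dy":0,"dz":0.1,"rx":0,"ry":0,"rz":0,"grip":1},{"dx":0,"dy":0,"dz":0.15,"rx":0,"ry":0,"rz":0,"grip":1},{"dx":0,"dy":0,"dz":0.2,"rx":0,"ry":0,"rz":0,"grip":1}]'
```

```text
clock: 2.85
eef_pos: [460.7, -91.6, 9.9]
tool_rot: [3.141, 0.001, 2.904]
force: [0.3, 1.2, 0.1]
width: 85.4
gripper_force: 0.0
clock: 3.48
eef_pos: [460.8, -92.6, 10.5]
tool_rot: [3.14, 0.001, 2.903]
force: [-0.9, 0.8, 6.5]
width: 57.4
gripper_force: 64.2
clock: 4.1
eef_pos: [460.0, -93.1, 90.6]
tool_rot: [3.142, 0.0, 2.902]
force: [0.6, 0.9, -2.5]
width: 57.3
gripper_force: 64.6
```

```bash
python3 -m creep '[{"dx":0.083,"dy":0.74,"dz":0,"rx":0,"ry":0,"rz":0.0436,"grip":1},{"dx":0.083,"dy":0.74,"dz":0,"rx":0,"ry":0,"rz":0.0436,"grip":1},{"dx":0.083,"dy":0.74,"dz":0,"rx":0,"ry":0,"rz":0.0436,"grip":1},{"dx":0.083,"dy":0.74,"dz":0,"rx":0,"ry":0,"rz":0.0436,"grip":1},{"dx":0.083,"dy":0.74,"dz":0,"rx":0,"ry":0,"rz":0.0436,"grip":1}]' && python3 -m creep '[{"dx":0,"dy":0.15,"dz":0,"rx":0,"ry":0,"rz":0,"grip":1},{"dx":0,"dy":0.15,"dz":0,"rx":0,"ry":0,"rz":0,"grip":1},{"dx":0,"dy":0.15,"dz":0,"rx":0,"ry":0,"rz":0,"grip":1},{"dx":0,"dy":0.15,"dz":0,"rx":0,"ry":0,"rz":0,"grip":1},{"dx":0,"dy":0.15,"dz":0,"rx":0,"ry":0,"rz":0,"grip":1}]'
python3 - <<'E'
from h import *
c=get_calibration("wrist");im=get_image("wrist");t=get_image("top")
cv2.imwrite("pics/w3.png",np.vstack([cv2.resize(im,(400,300)),cv2.resize(t[190:280,120:240],(400,300))])[:,:,::-1])
m=mask(im,(130,110,30),(165,255,255));p=big(m);print(rect(plane("wrist",p,122,c)),p.min(0),p.max(0))
m=mask(im,(98,90,30),(125,255,255));p=big(m);print(rect(plane("wrist",p,10,c)),p.min(0),p.max(0))
E
```

```text
clock: 4.72
eef_pos: [493.0, 206.1, 90.0]
tool_rot: [3.141, 0.0, -3.104]
force: [0.6, -1.0, -2.4]
width: 56.9
gripper_force: 64.8
clock: 5.35
eef_pos: [493.7, 261.4, 89.6]
tool_rot: [-3.141, -0.0, -3.109]
force: [-0.3, -0.0, -2.8]
width: 57.1
gripper_force: 65.0
(array([481.1, 260.8]), array([100.9,  56.8]), 0.032) [230 188] [406 426]
(array([490.4, 287.4]), array([140.2, 136.4]), 0.036) [248 138] [468 337]
```

View pics/w3.png

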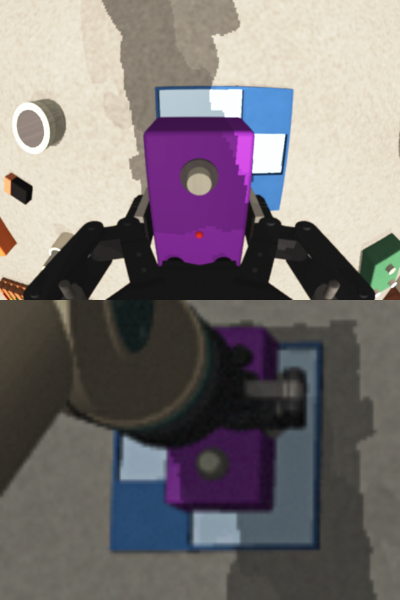

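The pedal hangs level, with the wrist view putting the tray at (490.4,287.4), yaw 0.036, as measured before. I lower and release.

```bash
python3 -m creep '[{"dx":-0.003,"dy":0.003,"dz":-0.06,"rx":0,"ry":0,"rz":0,"grip":1},{"dx":-0.003,"dy":0.003,"dz":-0.12,"rx":0,"ry":0,"rz":0,"grip":1},{"dx":-0.003,"dy":0.003,"dz":-0.165,"rx":0,"ry":0,"rz":0,"grip":1},{"dx":-0.003,"dy":0.003,"dz":-0.18,"rx":0,"ry":0,"rz":0,"grip":1},{"dx":-0.003,"dy":0.003,"dz":-0.188,"rx":0,"ry":0,"rz":0,"grip":1}]' && python3 -m creep '[{"dx":0,"dy":0,"dz":0,"rx":0,"ry":0,"rz":0,"grip":1},{"dx":0,"dy":0,"dz":0,"rx":0,"ry":0,"rz":0,"grip":-1},{"dx":0,"dy":0,"dz":0,"rx":0,"ry":0,"rz":0,"grip":-1},{"dx":0,"dy":0,"dz":0,"rx":0,"ry":0,"rz":0,"grip":-1},{"dx":0,"dy":0,"dz":0,"rx":0,"ry":0,"rz":0,"grip":-1}]'
```

```text
clock: 6.08
eef_pos: [492.5, 263.9, 14.1]
tool_rot: [3.142, 0.0, -3.107]
force: [0.4, -0.3, -2.4]
width: 57.3
gripper_force: 65.0
clock: 6.7
eef_pos: [492.3, 264.1, 14.3]
tool_rot: [3.141, 0.0, -3.107]
force: [-0.3, -0.3, -0.8]
width: 85.4
gripper_force: 0.0
```

```bash
python3 -m creep '[{"dx":0,"dy":0,"dz":0.15,"rx":0,"ry":0,"rz":0,"grip":-1},{"dx":0,"dy":0,"dz":0.3,"rx":0,"ry":0,"rz":0,"grip":-1},{"dx":0.12,"dy":-0.158,"dz":0.35,"rx":0,"ry":0,"rz":-0.03,"grip":-1},{"dx":0.2,"dy":-0.26,"dz":0.35,"rx":0,"ry":0,"rz":-0.06,"grip":-1},{"dx":0.3,"dy":-0.37,"dz":0.35,"rx":0,"ry":0,"rz":-0.09,"grip":-1}]' && python3 -m creep '[{"dx":0.064,"dy":-0.104,"dz":0,"rx":0,"ry":0,"rz":-0.16,"grip":-1},{"dx":0.064,"dy":-0.104,"dz":0,"rx":0,"ry":0,"rz":-0.16,"grip":-1},{"dx":0.064,"dy":-0.104,"dz":0,"rx":0,"ry":0,"rz":-0.16,"grip":-1},{"dx":0.064,"dy":-0.104,"dz":0,"rx":0,"ry":0,"rz":-0.16,"grip":-1},{"dx":0.064,"dy":-0.104,"dz":0,"rx":0,"ry":0,"rz":-0.16,"grip":-1}]'
python3 - <<'E'
from h import *
c=get_calibration("wrist");im=get_image("wrist");t=get_image("top")
cv2.imwrite("pics/w4.png",np.hstack([im[60:460,120:520],cv2.resize(t[190:280,120:240],(400,300))[:,:,:] if 0 else cv2.copyMakeBorder(cv2.resize(t[190:280,120:240],(390,300)),0,100,0,10,0)])[:,:,::-1])
print(c["world_from_camera"].round(3).tolist(),ctrl.read_state()["eef_pos"],ctrl.read_state()["qpos"].round(2))
m=mask(t,(130,110,30),(165,255,255),(120,190,240,280));p=big(m);print(rect(plane("top",p,45)))
E
```

```text
clock: 7.32
eef_pos: [609.9, 118.9, 155.1]
tool_rot: [3.14, 0.001, 2.609]
force: [0.6, 0.4, 0.4]
width: 85.6
gripper_force: 0.0
clock: 7.95
eef_pos: [634.1, 78.5, 153.9]
tool_rot: [-3.141, -0.0, 1.67]
force: [0.7, -0.1, 0.0]
width: 85.3
gripper_force: 0.0
[[0.995, 0.093, 0.031, 625.017], [0.098, -0.942, -0.321, 160.937], [-0.0, 0.322, -0.947, 296.936], [0.0, 0.0, 0.0, 1.0]] [634.06880069  78.53551658 153.61830091] [-0.64  0.87  0.88  1.64 -0.77  1.01  0.6 ]
(array([488.9, 261.5]), array([109.8,  63.5]), 0.037)
```

View pics/w4.png

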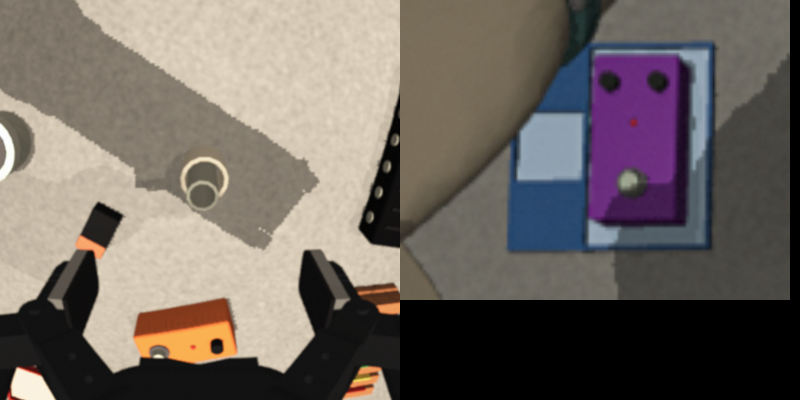

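The octave pedal stands in the long compartment. In the wrist view (full-frame pixels) the chrome rim is at about (322,254) and the porcelain rim at (325,240).

Run:
```python
from h import *
c=get_calibration("wrist");print(plane("wrist",[(322,254)],70,c),plane("wrist",[(325,240)],38,c),plane("wrist",[(219,290)],17,c))
```

```text
[[635.77446225  74.76725771]] [[638.37417295  73.76281696]] [[553.98424726  11.94481551]]
```

```bash
python3 -m creep '[{"dx":0.0055,"dy":-0.01,"dz":-0.1,"rx":0,"ry":0,"rz":0,"grip":-1},{"dx":0.0055,"dy":-0.01,"dz":-0.2,"rx":0,"ry":0,"rz":0,"grip":-1},{"dx":0.0055,"dy":-0.01,"dz":-0.267,"rx":0,"ry":0,"rz":0,"grip":-1},{"dx":0.0055,"dy":-0.01,"dz":-0.267,"rx":0,"ry":0,"rz":0,"grip":-1},{"dx":0.0055,"dy":-0.01,"dz":-0.267,"rx":0,"ry":0,"rz":0,"grip":-1}]' && python3 -m creep '[{"dx":0,"dy":0,"dz":0,"rx":0,"ry":0,"rz":0,"grip":1},{"dx":0,"dy":0,"dz":0,"rx":0,"ry":0,"rz":0,"grip":1},{"dx":0,"dy":0,"dz":0,"rx":0,"ry":0,"rz":0,"grip":1},{"dx":0,"dy":0,"dz":0,"rx":0,"ry":0,"rz":0,"grip":1},{"dx":0,"dy":0,"dz":0,"rx":0,"ry":0,"rz":0,"grip":1}]'; python3 -m creep '[{"dx":0,"dy":0,"dz":0.04,"rx":0,"ry":0,"rz":0,"grip":1},{"dx":0,"dy":0,"dz":0.09,"rx":0,"ry":0,"rz":0,"grip":1},{"dx":0,"dy":0,"dz":0.15,"rx":0,"ry":0,"rz":0,"grip":1},{"dx":0,"dy":0,"dz":0.22,"rx":0,"ry":0,"rz":0,"grip":1},{"dx":0,"dy":0,"dz":0.22,"rx":0,"ry":0,"rz":0,"grip":1}]'
python3 - <<'E'
from h import *
im=get_image("wrist");cv2.imwrite("pics/w5.png",im[60:460,120:520,::-1])
E
```

```text
clock: 8.68
eef_pos: [637.4, 74.0, 48.5]
tool_rot: [3.14, 0.0, 1.678]
force: [0.1, -0.5, 0.1]
width: 85.7
gripper_force: 0.0
clock: 9.3
eef_pos: [636.8, 74.4, 47.8]
tool_rot: [3.141, -0.0, 1.677]
force: [-0.8, 1.2, 4.4]
width: 20.1
gripper_force: 58.7
clock: 9.93
eef_pos: [638.4, 73.8, 138.6]
tool_rot: [3.136, 0.001, 1.676]
force: [-0.2, 0.7, -1.5]
width: 20.0
gripper_force: 58.8
```

View pics/w5.png

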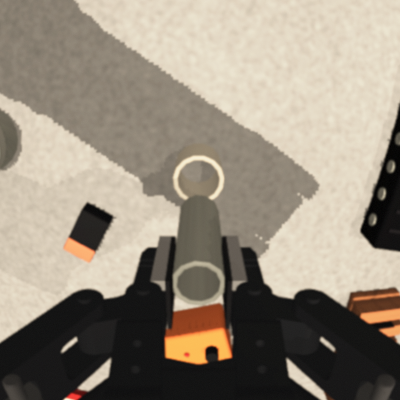

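Chrome is drawn out and held upright, and the porcelain slide still stands at crop (198,178). I carry the chrome to the blue small compartment at (489.5,330).

```bash
python3 -m creep '[{"dx":-0.37,"dy":0.64,"dz":0,"rx":0,"ry":0,"rz":-0.011,"grip":1},{"dx":-0.37,"dy":0.64,"dz":0,"rx":0,"ry":0,"rz":-0.011,"grip":1},{"dx":-0.37,"dy":0.64,"dz":0,"rx":0,"ry":0,"rz":-0.011,"grip":1},{"dx":-0.37,"dy":0.64,"dz":0,"rx":0,"ry":0,"rz":-0.011,"grip":1},{"dx":-0.37,"dy":0.64,"dz":0,"rx":0,"ry":0,"rz":-0.011,"grip":1}]' && python3 -m creep '[{"dx":0,"dy":0,"dz":-0.05,"rx":0,"ry":0,"rz":0,"grip":1},{"dx":0,"dy":0,"dz":-0.05,"rx":0,"ry":0,"rz":0,"grip":1},{"dx":0,"dy":0,"dz":-0.05,"rx":0,"ry":0,"rz":0,"grip":1},{"dx":0,"dy":0,"dz":-0.05,"rx":0,"ry":0,"rz":0,"grip":1},{"dx":0,"dy":0,"dz":-0.05,"rx":0,"ry":0,"rz":0,"grip":1}]'
python3 - <<'E'
from h import *
c=get_calibration("wrist");im=get_image("wrist");cv2.imwrite("pics/w6.png",im[60:460,120:520,::-1])
s=ctrl.read_state();print(s["eef_pos"],s["tool_rot"])
E
```

```text
clock: 10.6
eef_pos: [485.7, 333.2, 134.1]
tool_rot: [-3.139, -0.0, 1.61]
force: [0.5, 0.2, -0.7]
width: 19.9
gripper_force: 58.9
clock: 11.22
eef_pos: [489.2, 329.7, 115.7]
tool_rot: [3.141, -0.0, 1.606]
force: [-1.0, 0.0, -0.1]
width: 19.6
gripper_force: 58.9
[489.04316162 329.89124843 115.62844704] [ 3.14110599e+00 -3.73789062e-04  1.60634964e+00]
```

View pics/w6.png

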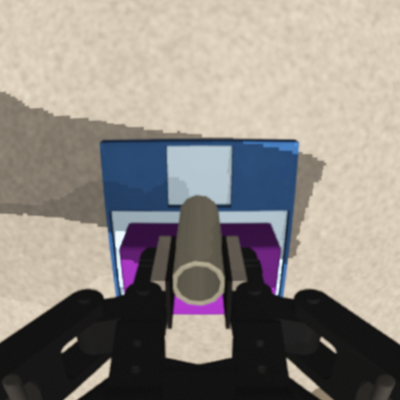

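The chrome slide lines up with the small compartment (crop 199,175). I lower, release and retreat.

```bash
python3 -m creep '[{"dx":0,"dy":0,"dz":-0.07,"rx":0,"ry":0,"rz":0,"grip":1},{"dx":0,"dy":0,"dz":-0.12,"rx":0,"ry":0,"rz":0,"grip":1},{"dx":0,"dy":0,"dz":-0.145,"rx":0,"ry":0,"rz":0,"grip":1},{"dx":0,"dy":0,"dz":-0.158,"rx":0,"ry":0,"rz":0,"grip":1},{"dx":0,"dy":0,"dz":-0.158,"rx":0,"ry":0,"rz":0,"grip":1}]' && python3 -m creep '[{"dx":0,"dy":0,"dz":0,"rx":0,"ry":0,"rz":0,"grip":1},{"dx":0,"dy":0,"dz":0,"rx":0,"ry":0,"rz":0,"grip":0.3},{"dx":0,"dy":0,"dz":0,"rx":0,"ry":0,"rz":0,"grip":0.1},{"dx":0,"dy":0,"dz":0,"rx":0,"ry":0,"rz":0,"grip":0},{"dx":0,"dy":0,"dz":0,"rx":0,"ry":0,"rz":0,"grip":0}]' && python3 -m creep '[{"dx":0,"dy":0,"dz":0.05,"rx":0,"ry":0,"rz":0,"grip":0},{"dx":0,"dy":0,"dz":0.15,"rx":0,"ry":0,"rz":0,"grip":0},{"dx":0,"dy":0,"dz":0.25,"rx":0,"ry":0,"rz":0,"grip":-1},{"dx":0.1,"dy":-0.18,"dz":0.25,"rx":0,"ry":0,"rz":0,"grip":-1},{"dx":0.2,"dy":-0.34,"dz":0.25,"rx":0,"ry":0,"rz":0,"grip":-1}]'
```

```text
clock: 11.9
eef_pos: [488.7, 330.2, 52.1]
tool_rot: [3.141, 0.0, 1.607]
force: [-0.3, 0.0, -0.7]
width: 20.0
gripper_force: 58.9
clock: 12.52
eef_pos: [488.5, 330.4, 52.1]
tool_rot: [3.141, -0.0, 1.607]
force: [0.3, -0.1, -0.9]
width: 42.9
gripper_force: 0.0
clock: 13.15
eef_pos: [552.4, 222.2, 154.2]
tool_rot: [3.139, -0.001, 1.61]
force: [1.4, 0.2, -0.4]
width: 85.5
gripper_force: 0.0
```

```bash
python3 -m creep '[{"dx":0.174,"dy":-0.299,"dz":0,"rx":0,"ry":0,"rz":-0.036,"grip":-1},{"dx":0.174,"dy":-0.299,"dz":0,"rx":0,"ry":0,"rz":-0.036,"grip":-1},{"dx":0.174,"dy":-0.299,"dz":-0.1,"rx":0,"ry":0,"rz":-0.036,"grip":-1},{"dx":0.174,"dy":-0.299,"dz":-0.15,"rx":0,"ry":0,"rz":-0.036,"grip":-1},{"dx":0.174,"dy":-0.299,"dz":-0.15,"rx":0,"ry":0,"rz":-0.036,"grip":-1}]'
python3 - <<'E'
from h import *
c=get_calibration("wrist");s=ctrl.read_state();im=get_image("wrist");t=get_image("top")
cv2.imwrite("pics/w7.png",np.hstack([im[60:460,120:520],cv2.copyMakeBorder(cv2.resize(t[190:280,120:240],(390,300)),0,100,0,10,0)])[:,:,::-1])
print(s["eef_pos"],s["tool_rot"])
m=mask(im,(0,0,200),(40,45,255),(260,150,380,330))
H=cv2.cvtColor(im,cv2.COLOR_RGB2HSV);print(H[200:330:6,318].tolist())
E
```

```text
clock: 13.78
eef_pos: [619.5, 104.4, 91.0]
tool_rot: [-3.138, -0.0, 1.383]
force: [-0.1, -0.2, -0.7]
width: 85.3
gripper_force: 0.0
[619.50683842 104.4235175   91.0136392 ] [-3.13808479e+00 -2.29342506e-04  1.38261159e+00]
[[19, 44, 121], [19, 42, 128], [16, 44, 127], [18, 43, 129], [17, 44, 132], [18, 45, 126], [18, 45, 126], [17, 43, 126], [17, 43, 125], [19, 43, 129], [19, 42, 127], [17, 43, 125], [19, 43, 126], [17, 44, 110], [18, 45, 113], [18, 42, 109], [18, 43, 132], [18, 39, 194], [19, 39, 192], [18, 42, 188], [18, 40, 210], [19, 39, 201]]
```

View pics/w7.png

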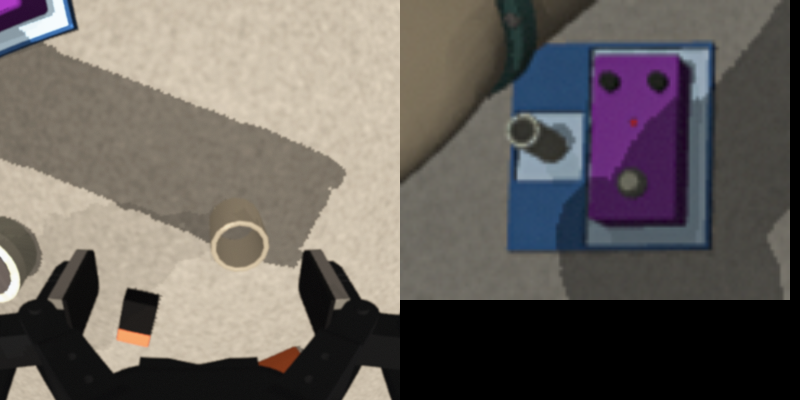

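Chrome stands in the blue tray, and the porcelain rim is at full-frame (359,303).

```bash
python3 -m creep '[{"dx":0,"dy":0,"dz":0,"rx":0,"ry":0,"rz":0,"grip":-1},{"dx":0,"dy":0,"dz":0,"rx":0,"ry":0,"rz":0,"grip":-1},{"dx":0,"dy":0,"dz":0,"rx":0,"ry":0,"rz":0,"grip":-1},{"dx":0,"dy":0,"dz":0,"rx":0,"ry":0,"rz":0,"grip":-1},{"dx":0,"dy":0,"dz":0,"rx":0,"ry":0,"rz":0,"grip":-1}]'
python3 - <<'E'
from h import *
c=get_calibration("wrist");im=get_image("wrist");cv2.imwrite("pics/w8.png",im[60:460,120:520,::-1]);np.save("c8.npy",c["world_from_camera"])
E
```

```text
clock: 14.5
eef_pos: [621.0, 102.7, 92.1]
tool_rot: [-3.142, 0.0, 1.381]
force: [0.0, -0.7, -0.5]
width: 85.1
gripper_force: 0.0
```

View pics/w8.png

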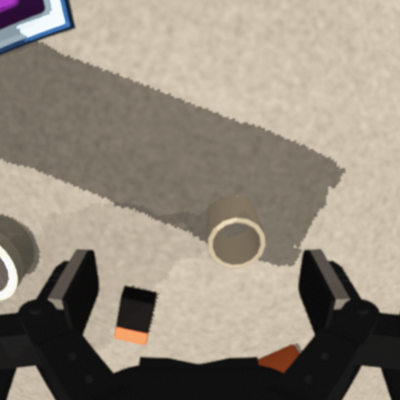

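The porcelain rim is at (237,242) in the crop, so (357,302) full frame.

Run:
```python
from h import *
c=get_calibration("wrist");p=plane("wrist",[(357,302)],38,c);print(p,plane("wrist",[(256,377)],17,c),(p-ctrl.read_state()["eef_pos"][:2])/400)
```

```text
[[638.43111513  75.0309765 ]] [[554.61730525  12.52254498]] [[ 0.04353374 -0.06911945]]
```

```bash
python3 -m creep '[{"dx":0.0435,"dy":-0.069,"dz":0,"rx":0,"ry":0,"rz":0,"grip":-1},{"dx":0.0435,"dy":-0.069,"dz":-0.05,"rx":0,"ry":0,"rz":0,"grip":-1},{"dx":0.0435,"dy":-0.069,"dz":-0.12,"rx":0,"ry":0,"rz":0,"grip":-1},{"dx":0.0435,"dy":-0.069,"dz":-0.2,"rx":0,"ry":0,"rz":0,"grip":-1},{"dx":0.0435,"dy":-0.069,"dz":-0.2,"rx":0,"ry":0,"rz":0,"grip":-1}]' && python3 -m creep '[{"dx":0,"dy":0,"dz":0,"rx":0,"ry":0,"rz":0,"grip":0},{"dx":0,"dy":0,"dz":0,"rx":0,"ry":0,"rz":0,"grip":1},{"dx":0,"dy":0,"dz":0,"rx":0,"ry":0,"rz":0,"grip":1},{"dx":0,"dy":0,"dz":0,"rx":0,"ry":0,"rz":0,"grip":1},{"dx":0,"dy":0,"dz":0,"rx":0,"ry":0,"rz":0,"grip":1}]'; python3 -m creep '[{"dx":0,"dy":0,"dz":0.04,"rx":0,"ry":0,"rz":0,"grip":1},{"dx":0,"dy":0,"dz":0.1,"rx":0,"ry":0,"rz":0,"grip":1},{"dx":0,"dy":0,"dz":0.2,"rx":0,"ry":0,"rz":0,"grip":1},{"dx":0,"dy":0,"dz":0.25,"rx":0,"ry":0,"rz":0,"grip":1},{"dx":0,"dy":0,"dz":0.25,"rx":0,"ry":0,"rz":0,"grip":1}]'
```

```text
clock: 15.18
eef_pos: [635.7, 76.0, 9.1]
tool_rot: [-3.136, 0.001, 1.381]
force: [0.5, -0.2, 0.1]
width: 85.2
gripper_force: 0.0
clock: 15.8
eef_pos: [639.3, 75.2, 13.6]
tool_rot: [3.14, -0.001, 1.381]
force: [-0.9, 1.6, 4.6]
width: 34.0
gripper_force: 59.4
clock: 16.42
eef_pos: [639.5, 75.1, 114.2]
tool_rot: [3.138, -0.001, 1.381]
force: [1.0, -0.4, -1.1]
width: 34.6
gripper_force: 59.8
```

```bash
python3 -m creep '[{"dx":-0.2,"dy":-0.6,"dz":0,"rx":0,"ry":0,"rz":0,"grip":1},{"dx":-0.2,"dy":-0.6,"dz":0,"rx":0,"ry":0,"rz":0,"grip":1},{"dx":-0.2,"dy":-0.6,"dz":0,"rx":0,"ry":0,"rz":0,"grip":1},{"dx":-0.2,"dy":-0.6,"dz":0,"rx":0,"ry":0,"rz":0,"grip":1},{"dx":-0.2,"dy":-0.6,"dz":0,"rx":0,"ry":0,"rz":0,"grip":1}]' && python3 -m creep '[{"dx":-0.081,"dy":-0.238,"dz":0,"rx":0,"ry":0,"rz":0,"grip":1},{"dx":-0.081,"dy":-0.238,"dz":0,"rx":0,"ry":0,"rz":0,"grip":1},{"dx":-0.081,"dy":-0.238,"dz":-0.05,"rx":0,"ry":0,"rz":0,"grip":1},{"dx":-0.081,"dy":-0.238,"dz":-0.05,"rx":0,"ry":0,"rz":0,"grip":1},{"dx":-0.081,"dy":-0.238,"dz":-0.05,"rx":0,"ry":0,"rz":0,"grip":1}]'
python3 - <<'E'
from h import *
c=get_calibration("wrist");s=ctrl.read_state();im=get_image("wrist");cv2.imwrite("pics/w9.png",im[:,:,::-1])
m=mask(im,(0,170,30),(5,255,255))|mask(im,(174,170,30),(180,255,255));p=big(m);print(s["eef_pos"],rect(plane("wrist",p,10,c)),p.min(0),p.max(0))
E
```

```text
clock: 17.05
eef_pos: [555.1, -171.3, 111.9]
tool_rot: [-3.14, 0.004, 1.371]
force: [1.2, 1.4, -0.5]
width: 34.5
gripper_force: 59.8
clock: 17.68
eef_pos: [526.6, -258.1, 91.4]
tool_rot: [-3.14, -0.001, 1.384]
force: [0.4, -0.1, -0.4]
width: 34.9
gripper_force: 59.8
[ 526.55266893 -258.09326318   91.38849591] (array([ 480.4, -272.7]), array([146.1, 128.7]), -0.188) [146 186] [369 353]
```

View pics/w9.png

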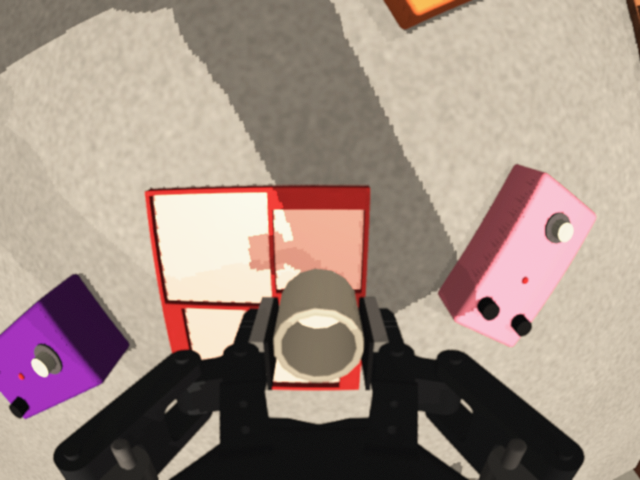

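The porcelain slide is held upright, and the small compartment's pale floor lies straight under it at (320,250). The tray's far corners are at (148,190) and (369,187).

Run:
```python
from h import *
c=get_calibration("wrist");a=plane("wrist",[(147,190),(370,186.5)],10,c);d=a[1]-a[0];L=np.linalg.norm(d);d/=L;n=np.array([-d[1],d[0]])
t=a.mean(0)-79.5*n;print(L,np.arctan2(d[1],d[0]),t)
for n_,x,y in(("long",0,-41.5),("large",-30.5,36.5),("small",41.5,36.5)):print(n_,t+x*d+y*n)
```

```text
145.06583549134024 -0.18802578102954393 [ 478.66150958 -288.45827976]
long [ 470.90433636 -329.22684932]
large [ 455.52164094 -246.90053103]
small [ 526.25265318 -260.35875928]
```

It agrees to within 0.5 mm. I lower and release.

```bash
python3 -m creep '[{"dx":0,"dy":-0.004,"dz":-0.07,"rx":0,"ry":0,"rz":0,"grip":1},{"dx":0,"dy":-0.004,"dz":-0.13,"rx":0,"ry":0,"rz":0,"grip":1},{"dx":0,"dy":-0.004,"dz":-0.165,"rx":0,"ry":0,"rz":0,"grip":1},{"dx":0,"dy":-0.004,"dz":-0.185,"rx":0,"ry":0,"rz":0,"grip":1},{"dx":0,"dy":-0.004,"dz":-0.185,"rx":0,"ry":0,"rz":0,"grip":1}]' && python3 -m creep '[{"dx":0,"dy":0,"dz":0,"rx":0,"ry":0,"rz":0,"grip":1},{"dx":0,"dy":0,"dz":0,"rx":0,"ry":0,"rz":0,"grip":0.1},{"dx":0,"dy":0,"dz":0,"rx":0,"ry":0,"rz":0,"grip":-0.1},{"dx":0,"dy":0,"dz":0,"rx":0,"ry":0,"rz":0,"grip":-0.3},{"dx":0,"dy":0,"dz":0,"rx":0,"ry":0,"rz":0,"grip":-0.3}]' && python3 -m creep '[{"dx":0,"dy":0,"dz":0.1,"rx":0,"ry":0,"rz":0,"grip":-0.3},{"dx":0,"dy":0,"dz":0.25,"rx":0,"ry":0,"rz":0,"grip":-0.3},{"dx":0,"dy":0,"dz":0.3,"rx":0,"ry":0,"rz":0,"grip":-1},{"dx":-0.03,"dy":0.15,"dz":0.3,"rx":0,"ry":0,"rz":0,"grip":-1},{"dx":-0.06,"dy":0.3,"dz":0.3,"rx":0,"ry":0,"rz":0,"grip":-1}]'
```

```text
clock: 18.35
eef_pos: [526.1, -261.5, 18.1]
tool_rot: [-3.142, -0.0, 1.381]
force: [-0.6, 0.0, 0.3]
width: 34.8
gripper_force: 59.8
clock: 18.98
eef_pos: [526.1, -261.6, 18.1]
tool_rot: [3.141, -0.0, 1.381]
force: [-0.7, -0.3, -0.4]
width: 55.3
gripper_force: 0.0
clock: 19.6
eef_pos: [501.6, -140.5, 137.9]
tool_rot: [3.141, -0.001, 1.38]
force: [1.3, 0.9, 0.5]
width: 85.5
gripper_force: 0.0
```

```bash
python3 -m creep '[{"dx":-0.05,"dy":0.29,"dz":-0.05,"rx":0,"ry":0,"rz":-0.125,"grip":-1},{"dx":-0.05,"dy":0.29,"dz":-0.05,"rx":0,"ry":0,"rz":-0.125,"grip":-1},{"dx":-0.05,"dy":0.29,"dz":-0.05,"rx":0,"ry":0,"rz":-0.125,"grip":-1},{"dx":-0.05,"dy":0.29,"dz":-0.05,"rx":0,"ry":0,"rz":-0.125,"grip":-1},{"dx":-0.05,"dy":0.29,"dz":-0.05,"rx":0,"ry":0,"rz":-0.125,"grip":-1}]' && python3 -m creep '[{"dx":-0.057,"dy":0.27,"dz":-0.05,"rx":0,"ry":0,"rz":-0.125,"grip":-1},{"dx":-0.057,"dy":0.27,"dz":-0.05,"rx":0,"ry":0,"rz":-0.125,"grip":-1},{"dx":-0.057,"dy":0.27,"dz":-0.05,"rx":0,"ry":0,"rz":-0.125,"grip":-1},{"dx":-0.057,"dy":0.27,"dz":-0.05,"rx":0,"ry":0,"rz":-0.125,"grip":-1},{"dx":-0.057,"dy":0.27,"dz":-0.05,"rx":0,"ry":0,"rz":-0.125,"grip":-1}]'
python3 - <<'E'
from h import *
c=get_calibration("wrist");s=ctrl.read_state();im=get_image("wrist");print(s["eef_pos"],s["tool_rot"],s["qpos"].round(2))
cv2.imwrite("pics/w10.png",im[:,:,::-1]);t=get_image("top")
m=mask(im,(0,0,225),(180,22,255),(200,100,440,360));p=cv2.convexHull(big(m))[:,0];w=plane("wrist",p,36,c).astype(np.float32);print(cv2.minEnclosingCircle(w),p.min(0),p.max(0))
E
```

```text
clock: 20.23
eef_pos: [481.7, -25.4, 117.6]
tool_rot: [-3.141, 0.001, 0.596]
force: [0.2, -0.6, -0.6]
width: 85.2
gripper_force: 0.0
clock: 20.85
eef_pos: [459.1, 82.4, 98.0]
tool_rot: [-3.141, 0.0, -0.19]
force: [0.8, -0.4, 0.3]
width: 85.6
gripper_force: 0.0
[459.12585801  82.37308092  97.95919952] [-3.14140418e+00  2.92209544e-04 -1.89546641e-01] [-0.84  0.85  1.    2.15 -1.09  0.79 -0.87]
((436.57342529296875, 69.2322998046875), 11.756683349609375) [331 278] [361 300]
```

```bash
python3 -m creep '[{"dx":0,"dy":-0.002,"dz":-0.08,"rx":0,"ry":0,"rz":0,"grip":-1},{"dx":0,"dy":-0.002,"dz":-0.16,"rx":0,"ry":0,"rz":0,"grip":-1},{"dx":0,"dy":-0.002,"dz":-0.22,"rx":0,"ry":0,"rz":0,"grip":-1},{"dx":0,"dy":-0.002,"dz":-0.22,"rx":0,"ry":0,"rz":0,"grip":-1},{"dx":0,"dy":-0.002,"dz":-0.22,"rx":0,"ry":0,"rz":0,"grip":-1}]' && python3 -m creep '[{"dx":0,"dy":0,"dz":0,"rx":0,"ry":0,"rz":0,"grip":1},{"dx":0,"dy":0,"dz":0,"rx":0,"ry":0,"rz":0,"grip":1},{"dx":0,"dy":0,"dz":0,"rx":0,"ry":0,"rz":0,"grip":1},{"dx":0,"dy":0,"dz":0,"rx":0,"ry":0,"rz":0,"grip":1},{"dx":0,"dy":0,"dz":0,"rx":0,"ry":0,"rz":0,"grip":1}]'; python3 -m creep '[{"dx":0,"dy":0,"dz":0.04,"rx":0,"ry":0,"rz":0,"grip":1},{"dx":0,"dy":0,"dz":0.1,"rx":0,"ry":0,"rz":0,"grip":1},{"dx":0,"dy":0,"dz":0.2,"rx":0,"ry":0,"rz":0,"grip":1},{"dx":0,"dy":0,"dz":0.25,"rx":0,"ry":0,"rz":0,"grip":1},{"dx":0,"dy":0,"dz":0.25,"rx":0,"ry":0,"rz":0,"grip":1}]'
```

```text
clock: 21.58
eef_pos: [459.7, 80.8, 10.7]
tool_rot: [3.141, -0.001, -0.19]
force: [0.2, 0.8, -0.6]
width: 85.5
gripper_force: 0.0
clock: 22.2
eef_pos: [459.6, 81.6, 11.0]
tool_rot: [-3.141, -0.001, -0.189]
force: [-0.9, -0.5, 7.6]
width: 52.1
gripper_force: 61.5
clock: 22.82
eef_pos: [460.0, 82.1, 111.2]
tool_rot: [-3.141, -0.003, -0.188]
force: [-0.4, 0.4, -0.8]
width: 52.0
gripper_force: 62.9
```

```bash
python3 -m creep '[{"dx":0,"dy":-0.7,"dz":0,"rx":0,"ry":0,"rz":0,"grip":1},{"dx":0,"dy":-0.7,"dz":0,"rx":0,"ry":0,"rz":0,"grip":1},{"dx":0,"dy":-0.7,"dz":0,"rx":0,"ry":0,"rz":0,"grip":1},{"dx":0,"dy":-0.7,"dz":0,"rx":0,"ry":0,"rz":0,"grip":1},{"dx":0,"dy":-0.7,"dz":0,"rx":0,"ry":0,"rz":0,"grip":1}]' && python3 -m creep '[{"dx":-0.01,"dy":-0.122,"dz":-0.05,"rx":0,"ry":0,"rz":0,"grip":1},{"dx":-0.01,"dy":-0.122,"dz":-0.05,"rx":0,"ry":0,"rz":0,"grip":1},{"dx":-0.01,"dy":-0.122,"dz":-0.05,"rx":0,"ry":0,"rz":0,"grip":1},{"dx":-0.01,"dy":-0.122,"dz":-0.05,"rx":0,"ry":0,"rz":0,"grip":1},{"dx":-0.01,"dy":-0.122,"dz":-0.05,"rx":0,"ry":0,"rz":0,"grip":1}]'
python3 - <<'E'
from h import *
s=ctrl.read_state();im=get_image("wrist");print(s["qpos"].round(2));cv2.imwrite("pics/w11.png",im[:,:,::-1])
E
```

```text
clock: 23.45
eef_pos: [458.2, -202.5, 109.4]
tool_rot: [3.14, 0.0, -0.194]
force: [0.6, 1.5, -0.8]
width: 52.1
gripper_force: 63.1
clock: 24.08
eef_pos: [455.7, -245.9, 90.1]
tool_rot: [-3.141, -0.0, -0.188]
force: [0.7, -0.2, -0.9]
width: 52.3
gripper_force: 63.1
[ 0.04  0.75  0.64  2.02 -0.77  0.62 -0.56]
```

View pics/w11.png

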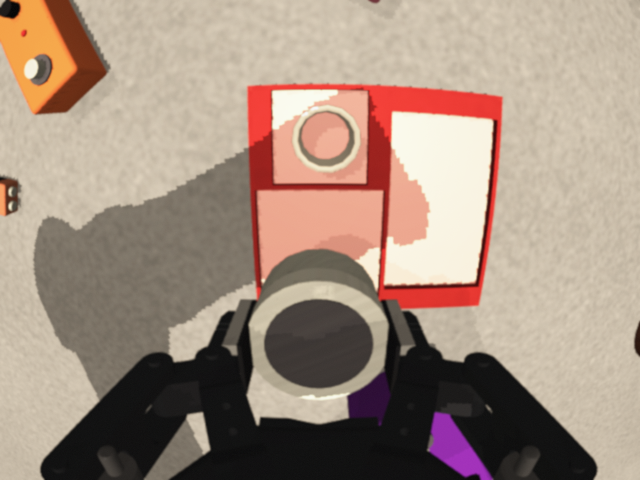

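The tin is held level between the fingers at (320,340), with the porcelain slide standing centred in its compartment at (326,138). I lower and release the tin.

```bash
python3 -m creep '[{"dx":0,"dy":-0.002,"dz":-0.07,"rx":0,"ry":0,"rz":0,"grip":1},{"dx":0,"dy":-0.002,"dz":-0.13,"rx":0,"ry":0,"rz":0,"grip":1},{"dx":0,"dy":-0.002,"dz":-0.165,"rx":0,"ry":0,"rz":0,"grip":1},{"dx":0,"dy":-0.002,"dz":-0.188,"rx":0,"ry":0,"rz":0,"grip":1},{"dx":0,"dy":-0.002,"dz":-0.188,"rx":0,"ry":0,"rz":0,"grip":1}]' && python3 -m creep '[{"dx":0,"dy":0,"dz":0,"rx":0,"ry":0,"rz":0,"grip":1},{"dx":0,"dy":0,"dz":0,"rx":0,"ry":0,"rz":0,"grip":-0.4},{"dx":0,"dy":0,"dz":0,"rx":0,"ry":0,"rz":0,"grip":-0.7},{"dx":0,"dy":0,"dz":0,"rx":0,"ry":0,"rz":0,"grip":-0.8},{"dx":0,"dy":0,"dz":0,"rx":0,"ry":0,"rz":0,"grip":-0.8}]' && python3 -m creep '[{"dx":0,"dy":0,"dz":0.1,"rx":0,"ry":0,"rz":0,"grip":-0.8},{"dx":0,"dy":0,"dz":0.25,"rx":0,"ry":0,"rz":0,"grip":-0.8},{"dx":0,"dy":0,"dz":0.3,"rx":0,"ry":0,"rz":0,"grip":-1},{"dx":0.16,"dy":0.11,"dz":0.3,"rx":0,"ry":0,"rz":0,"grip":-1},{"dx":0.27,"dy":0.22,"dz":0.3,"rx":0,"ry":0,"rz":0,"grip":-1}]'
```

```text
clock: 24.75
eef_pos: [455.4, -248.1, 14.9]
tool_rot: [3.142, -0.0, -0.19]
force: [-0.1, -0.2, -0.2]
width: 52.2
gripper_force: 63.2
clock: 25.38
eef_pos: [455.3, -248.0, 14.9]
tool_rot: [3.142, -0.0, -0.19]
force: [0.6, 0.2, -0.2]
width: 76.9
gripper_force: 0.0
clock: 26.0
eef_pos: [554.1, -170.1, 135.8]
tool_rot: [3.141, -0.002, -0.192]
force: [0.8, -0.6, 0.5]
width: 85.4
gripper_force: 0.0
```

```bash
python3 -m creep '[{"dx":0.206,"dy":0.19,"dz":-0.07,"rx":0,"ry":0,"rz":0.0847,"grip":-1},{"dx":0.206,"dy":0.19,"dz":-0.07,"rx":0,"ry":0,"rz":0.0847,"grip":-1},{"dx":0.206,"dy":0.19,"dz":-0.07,"rx":0,"ry":0,"rz":0.0847,"grip":-1},{"dx":0.206,"dy":0.19,"dz":-0.07,"rx":0,"ry":0,"rz":0.0847,"grip":-1},{"dx":0.206,"dy":0.19,"dz":-0.07,"rx":0,"ry":0,"rz":0.0847,"grip":-1}]'
python3 - <<'E'
from h import *
c=get_calibration("wrist");s=ctrl.read_state();im=get_image("wrist");print(s["eef_pos"],s["tool_rot"],s["qpos"].round(2))
cv2.imwrite("pics/w12.png",im[:,:,::-1])
v=cv2.cvtColor(im,cv2.COLOR_RGB2HSV)[:,:,2];m=mask(im,(6,150,30),(24,255,255),(180,100,460,400));print(np.percentile(v[m>0],[10,30,50,70,90]))
p=big(m);print(rect(plane("wrist",p,40,c)),p.min(0),p.max(0))
E
```

```text
clock: 26.62
eef_pos: [634.3, -95.2, 107.1]
tool_rot: [3.141, 0.0, 0.338]
force: [0.8, -0.4, -0.2]
width: 85.4
gripper_force: 0.0
[634.29686745 -95.17470306 107.1184935 ] [3.14117526e+00 3.34174494e-04 3.38191243e-01] [-0.23  0.84  0.6   1.66 -0.61  0.83 -0.6 ]
[169.5 219.  222.  224.  227. ]
(array([640.7, -91.5]), array([94.1, 45.1]), 0.341) [277 167] [355 313]
```

```bash
python3 -m creep '[{"dx":0.0125,"dy":0.008,"dz":-0.08,"rx":0,"ry":0,"rz":0,"grip":-1},{"dx":0.0125,"dy":0.008,"dz":-0.18,"rx":0,"ry":0,"rz":0,"grip":-1},{"dx":0.0125,"dy":0.008,"dz":-0.2425,"rx":0,"ry":0,"rz":0,"grip":-1},{"dx":0.0125,"dy":0.008,"dz":-0.2425,"rx":0,"ry":0,"rz":0,"grip":-1},{"dx":0.0125,"dy":0.008,"dz":-0.2425,"rx":0,"ry":0,"rz":0,"grip":-1}]' && python3 -m creep '[{"dx":0,"dy":0,"dz":0,"rx":0,"ry":0,"rz":0,"grip":1},{"dx":0,"dy":0,"dz":0,"rx":0,"ry":0,"rz":0,"grip":1},{"dx":0,"dy":0,"dz":0,"rx":0,"ry":0,"rz":0,"grip":1},{"dx":0,"dy":0,"dz":0,"rx":0,"ry":0,"rz":0,"grip":1},{"dx":0,"dy":0,"dz":0,"rx":0,"ry":0,"rz":0,"grip":1}]'; python3 -m creep '[{"dx":0,"dy":0,"dz":0.04,"rx":0,"ry":0,"rz":0,"grip":1},{"dx":0,"dy":0,"dz":0.1,"rx":0,"ry":0,"rz":0,"grip":1},{"dx":0,"dy":0,"dz":0.2,"rx":0,"ry":0,"rz":0,"grip":1},{"dx":0,"dy":0,"dz":0.25,"rx":0,"ry":0,"rz":0,"grip":1},{"dx":0,"dy":0,"dz":0.25,"rx":0,"ry":0,"rz":0,"grip":1}]'
```

```text
clock: 27.3
eef_pos: [640.5, -91.7, 11.1]
tool_rot: [3.14, -0.001, 0.341]
force: [-0.1, -0.7, 1.0]
width: 85.5
gripper_force: 0.0
clock: 27.92
eef_pos: [640.8, -91.1, 11.1]
tool_rot: [3.141, -0.002, 0.343]
force: [-0.4, 0.6, 6.2]
width: 45.1
gripper_force: 63.5
clock: 28.55
eef_pos: [640.8, -90.9, 111.4]
tool_rot: [3.14, -0.003, 0.343]
force: [-0.0, -0.6, -2.9]
width: 45.0
gripper_force: 62.5
```

```bash
python3 -m creep '[{"dx":-0.424,"dy":-0.594,"dz":0,"rx":0,"ry":0,"rz":-0.0847,"grip":1},{"dx":-0.424,"dy":-0.594,"dz":0,"rx":0,"ry":0,"rz":-0.0847,"grip":1},{"dx":-0.424,"dy":-0.594,"dz":0,"rx":0,"ry":0,"rz":-0.0847,"grip":1},{"dx":-0.424,"dy":-0.594,"dz":0,"rx":0,"ry":0,"rz":-0.0847,"grip":1},{"dx":-0.424,"dy":-0.594,"dz":0,"rx":0,"ry":0,"rz":-0.0847,"grip":1}]' && python3 -m creep '[{"dx":0,"dy":0,"dz":0,"rx":0,"ry":0,"rz":0,"grip":1},{"dx":0,"dy":0,"dz":0,"rx":0,"ry":0,"rz":0,"grip":1},{"dx":0,"dy":0,"dz":0,"rx":0,"ry":0,"rz":0,"grip":1},{"dx":0,"dy":0,"dz":0,"rx":0,"ry":0,"rz":0,"grip":1},{"dx":0,"dy":0,"dz":0,"rx":0,"ry":0,"rz":0,"grip":1}]'
```

```text
clock: 29.18
eef_pos: [467.0, -330.5, 108.6]
tool_rot: [3.141, 0.003, -0.193]
force: [0.5, 0.0, -2.7]
width: 45.3
gripper_force: 62.4
clock: 29.8
eef_pos: [470.8, -327.8, 109.8]
tool_rot: [-3.141, -0.0, -0.188]
force: [-0.8, 0.6, -1.9]
width: 45.0
gripper_force: 62.5
```

```bash
python3 -m creep '[{"dx":0.003,"dy":-0.004,"dz":-0.1,"rx":0,"ry":0,"rz":0,"grip":1},{"dx":0.003,"dy":-0.004,"dz":-0.17,"rx":0,"ry":0,"rz":0,"grip":1},{"dx":0.003,"dy":-0.004,"dz":-0.215,"rx":0,"ry":0,"rz":0,"grip":1},{"dx":0.003,"dy":-0.004,"dz":-0.2365,"rx":0,"ry":0,"rz":0,"grip":1},{"dx":0.003,"dy":-0.004,"dz":-0.2365,"rx":0,"ry":0,"rz":0,"grip":1}]' && python3 -m creep '[{"dx":0,"dy":0,"dz":0,"rx":0,"ry":0,"rz":0,"grip":1},{"dx":0,"dy":0,"dz":0,"rx":0,"ry":0,"rz":0,"grip":-0.2},{"dx":0,"dy":0,"dz":0,"rx":0,"ry":0,"rz":0,"grip":-0.4},{"dx":0,"dy":0,"dz":0,"rx":0,"ry":0,"rz":0,"grip":-0.4},{"dx":0,"dy":0,"dz":0,"rx":0,"ry":0,"rz":0,"grip":-0.4}]' && python3 -m creep '[{"dx":0,"dy":0,"dz":0.1,"rx":0,"ry":0,"rz":0,"grip":-0.4},{"dx":0,"dy":0,"dz":0.25,"rx":0,"ry":0,"rz":0,"grip":-0.4},{"dx":0,"dy":0,"dz":0.4,"rx":0,"ry":0,"rz":0,"grip":-0.4},{"dx":0,"dy":0,"dz":0.5,"rx":0,"ry":0,"rz":0,"grip":-0.4},{"dx":0,"dy":0,"dz":0.6,"rx":0,"ry":0,"rz":0,"grip":-0.4}]' && python3 -m creep '[{"dx":0,"dy":0.7,"dz":0,"rx":0,"ry":0,"rz":0,"grip":-0.4},{"dx":0,"dy":0.7,"dz":0,"rx":0,"ry":0,"rz":0,"grip":-0.4},{"dx":0,"dy":0.7,"dz":0,"rx":0,"ry":0,"rz":0,"grip":-0.4},{"dx":0,"dy":0.7,"dz":0,"rx":0,"ry":0,"rz":0,"grip":-0.4},{"dx":0,"dy":0.7,"dz":0,"rx":0,"ry":0,"rz":0,"grip":-0.4}]'
python3 - <<'E'
from h import *
t=get_image("top");s=get_image("scene")
A=cv2.resize(t[185:310,130:510],(800,263));B=cv2.resize(s[130:430,100:520],(450,321));B=cv2.copyMakeBorder(B,0,0,0,350,0)
cv2.imwrite("pics/end.png",np.vstack([A,B])[:,:,::-1])
v=cv2.cvtColor(t,cv2.COLOR_RGB2HSV)[:,:,2]
m=mask(t,(8,140,0),(24,255,255),(390,195,500,300));print("tuner",rect(plane("top",big(m),40)))
v=cv2.cvtColor(s,cv2.COLOR_RGB2HSV)[:,:,2]
m=mask(s,(8,140,0),(24,255,255),(100,280,260,430));m[v<.9*np.percentile(v[m>0],60)]=0;m=cv2.morphologyEx(m,cv2.MORPH_CLOSE,np.ones((9,9)));print("tuner",rect(plane("scene",big(m),43)))
E
```

```text
clock: 30.42
eef_pos: [471.7, -330.4, 15.5]
tool_rot: [3.141, -0.001, -0.19]
force: [0.2, -0.9, -1.3]
width: 45.4
gripper_force: 62.4
clock: 31.05
eef_pos: [471.5, -330.1, 15.4]
tool_rot: [3.142, -0.0, -0.19]
force: [-0.4, -0.4, -0.4]
width: 59.2
gripper_force: 0.0
clock: 31.68
eef_pos: [471.3, -329.9, 256.9]
tool_rot: [-3.142, -0.001, -0.19]
force: [0.2, 0.1, -0.1]
width: 59.6
gripper_force: 0.0
clock: 32.3
eef_pos: [471.0, -46.0, 254.9]
tool_rot: [-3.14, 0.001, -0.185]
force: [0.3, -0.6, 0.5]
width: 60.1
gripper_force: 0.0
tuner (array([ 467.7, -326.4]), array([94.7, 53.9]), -0.191)
tuner (array([ 470.8, -330.6]), array([90.7, 44.4]), -0.186)
```

View pics/end.png

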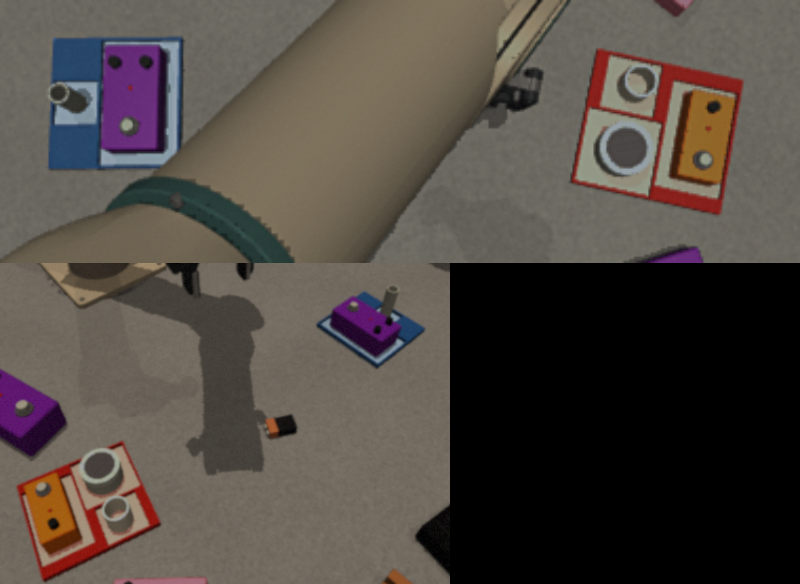

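Both kits are complete: all five things stand in their compartments, the battery is where it was, and the arm is clear. I hand the job in.

```bash
python3 -c "
from cell import ctrl
print(ctrl.finish_job())"
```

```text
the job is handed in; nothing more can be done
None
```

I placed all five items upright in their compartments and drew the chrome slide out before moving the porcelain one. The battery looks unmoved in the final pictures; I handed the job in at about 32 s, and the hand-in gave no verdict.

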